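# Click the narrow battery pack into its charging dock

## Task

Put the narrow battery pack on charge: slide it, terminal tongue first, from the open front end of the charging dock along the deck into the bay, pushing the spring catch aside, until it is fully home and the catch has clicked in behind it, then let go. The wide pack belongs to another charger: leave it where it stands.

Things in the scene. Friction and masses are not known exactly. Their poses are not given: they have to be found in the camera images.
- narrow_pack_center (a point): narrow battery pack, loose, 0.4 kg: upright block 70 long (x) x 48 wide (y) x 62 mm high, black below, grey above; a terminal tongue 34 mm wide juts 16 mm from the foot of its +x face, at first roughly away from the robot. Point: centre of the block without tongue, 31 mm up; x along the tongue, z up. Grip the upper half across the 48 mm, so the fingers clear the dock's walls
- wide_pack_center (a point): the other battery pack, loose: same look and height (62 mm), but 86 mm long (x) x 74 mm wide (y), too wide for the dock. Point: centre of its block, 31 mm up. Must stay where it is. Which pack stands nearer the dock varies
- charger: fixed dock; mm, origin on counter, +x the way in. Base x -140..100, 110 wide, deck z 12. Apron x -140..-85: set the pack down centred at x -120, y 0. Walls to z 32: mouth 90 wide at x -85, 54 at -48, then straight 54 wide bay to the stop x 60: front of a hood (top z 47, 22 clear below for the tongue). Home: pack centre x 25, y 0, z 43, its x along the dock's
- catch (a joint): spring catch: steel leaf 33 mm long, 20 high, on an upright pivot at dock x -48, y +30 mm, in the left wall's gap. 0 rad: sprung in, tip at x -18, y +15 mm, blocking the bay. The pack's side pushes it out to about 0.5; it springs back to 0 behind the pack's rear face in the last 5 mm of its way. Pushing the pack past it takes about 5 to 10 N
Things that resemble listed ones, but are neither listed nor needed, are in the scene too. What is shaped like the part that bears narrow_pack_center but green or yellow is not meant.

How it is judged (in metres and radians):
On the way:
1. the narrow pack, down on the deck and in line with the bay, slides in and pushes the spring catch aside (value of joint catch above 0.2 rad and z of narrow_pack_center in the frame of charger between 0.035 and 0.055 m and x of narrow_pack_center in the frame of charger below 0.018 m and y of narrow_pack_center in the frame of charger between -0.012 and 0.012 m), for 0.1 s.
At the end, for the whole second after the job is handed in: The narrow pack stands flat on the deck in the bay, tongue to the hood (tilt, yaw within 10 degrees, 10 mm of the centre line, 11 mm of fully home), the catch has sprung back behind it (under 0.12 rad), it is let go, and the wide pack is within 30 mm of where it was (value of joint catch below 0.12 rad and x of narrow_pack_center in the frame of charger between 0.014 and 0.035 m and y of narrow_pack_center in the frame of charger between -0.01 and 0.01 m and z of narrow_pack_center in the frame of charger between 0.037 and 0.049 m and angle between the x axis of narrow_pack_center and the x axis of charger, either way round below 0.17 rad and angle between narrow_pack_center's own z axis and vertical below 0.17 rad and distance of wide_pack_center from where it was at the start of the episode below 0.03 m and x of charger in the frame of narrow_pack_center below 0 m); the robot touches nothing.
It fails at once if the wide pack is knocked or carried away (moved more than 50 mm) (distance of wide_pack_center from where it was at the start of the episode above 0.05 m).
It also fails if it takes over 43 s, if anything falls off the work surface, if the arm or the gripper's body presses on something with over 40 N, if the wrist force passes 120 N, or if a joint passes its speed limit or range.

## Robot

A 7-joint arm with a two-finger parallel gripper is mounted at the origin on a cart in front of the work surface, level with it; the furniture and walls round the work are solid. World frame = base frame: x ahead of the robot, y to its left, z up, the work surface at z = 0. Lengths are in mm, angles in rad, forces in N, time in s.
With the tool pointing down it reaches from about 425 to 950 mm from the base axis. Payload 16.7 kg.
Tool frame: the origin (TCP) lies between the finger pads; the fingertips stand 25 mm ahead of it and the grasp point (between the pads) lies 6 mm ahead of it; z points along the fingers, y is the line along which they close (so a half turn about z gives the same grasp; the last joint's range is limited). The gripper opens to 94 mm and grips with 3 to 60 N. Pads are 16 mm wide; open, the fingers measure 119 mm over their backs; the gripper's body (75 mm by 177 mm) begins 78 mm behind the grasp point.
Start: joints at [-1.355, 0.426, 0.074, 1.606, -0.034, 1.111, -0.067], TCP at [240.817, 630.542, 230.467] pointing down, gripper open.
Joint ranges: [-2.85, 2.85], [-0.5, 2.14], [-1.23, 1.37], [0.21, 2.46], [-1.02, 4.16], [0.16, 2.05], [-2.73, 2.73]. Speed limits (rad/s): [1.89, 1.89, 2.39, 2.39, 3.01, 3.01, 3.01].

## Interface

Orientations are given as [roll, pitch, yaw] about the fixed x, y, z axes, in that order (R = Rz(yaw) Ry(pitch) Rx(roll)).
In Python, from bench import readout, read_camera, camera_info, job gives the robot as it stands.
- The arm moves only by the shell command python3 -m inch 'ROWS' [FORCE]. ROWS is a JSON object of lists of equal length, an entry for each row: "rotation": the turn, a rotation vector about the tool's x, y, z in rad, a list of three; "delta_pos": the shift along the tool's x, y, z in mm, a list of three; "fingers": the finger opening in mm, from 0 to 94. In form: {"rotation": [[rx, ry, rz], ...], "delta_pos": [[tx, ty, tz], ...], "fingers": [fingers, ...]}. A call has 1 to 10 rows; each row shifts and turns the commanded pose from where the row before left it, along the tool's axes as they then stand; what a row does not reach is not made up. A row lasts 1/12 s, in which the tool goes at most 41.7 mm and 7.16 degrees, less where a joint would pass 70% of its speed; a pose out of reach is approached as far as the arm can. A call is refused whole if a number of a shift passes 41.7 or a number of a turn 0.125, either way. A call with a gripper value outside its range is refused whole. The fingers move at their own pace and stop on an object; FORCE is the grip in N (left out, the last holds). Time passes only in rows, so rows that do not move let the fingers close. It gives the time, the measured TCP pose, the force, the opening and the grip force at its end, in the units of the state.
- readout.read_state(): the state, without advancing time (a new reading comes with each control period).
- read_camera(name): name is "scene" or "top" or "wrist"; returns the picture (480x640x3 uint8, blue, green, red); there is no depth.
- camera_info(name): a dict with "fx", "fy", "cx", "cy" (pixels), "camera_from_world" (4x4, takes a point from world to camera coordinates). Camera axes: x right, y down, z forward; pixel columns grow to the right and rows downward; lengths in mm; the calibration is good to about 2 mm. A picture is of the moment at which its call begins: read the wrist's pose just before it. camera_info takes no time and is no camera call; for the wrist camera it gives the pose at the moment of the call.
- job.hand_in(): hands the job in; it is judged then, once.
The state is a dict: "time_s": time; "q": joint angles; "joint_velocities": joint speeds; "effort": joint torques, N m; "eef_pos": TCP position; "ee_rot": TCP orientation; "wrist_force": force on the tool from outside, world axes, zero at the start; "torque": the same for the moment, N m; "opening": finger opening in mm; "gripper_force": force on a finger pad.
Only numpy, scipy, OpenCV 4.12 (cv2) and the standard library are available. Lean on these libraries where they do the work, as an engineer would, in place of code of your own. Each camera call takes 0.05 s, during which the arm holds its last target. There are 200 camera calls.

## Working session

There is one attempt and no reset: what is moved stays moved. The work goes in short steps, Python scripts to look and compute and a shell command to move; the robot and the scene stay as the last step left them, time stands still between calls to the robot, and variables do not carry over. Pictures are saved under pics/ and viewed, at most 10 in all, crops included, and the job is handed in when it is done.

```bash
mkdir -p pics; ls; python3 - <<'E'
from bench import readout, read_camera, camera_info
import cv2,numpy as np
s=readout.read_state();print(s['time_s'],s['eef_pos'],s['ee_rot'],s['opening'])
for n in ['top','scene']:
    cv2.imwrite(f'pics/{n}0.png',read_camera(n))
    i=camera_info(n);print(n,i['fx'],i['cx'],np.round(i['camera_from_world'],3).tolist())
E
```

```text
pics
0.0 [240.68734221 630.1746467  229.74419637] [-3.14025599e+00  1.03613801e-04  2.77676610e+00] 93.6522113283583
top 496.13830741274995 317.52212953184545 [[0.027, -1.0, 0.009, -160.063], [-0.999, -0.027, -0.027, 468.854], [0.027, -0.008, -1.0, 1107.46], [0.0, 0.0, 0.0, 1.0]]
scene 493.0824301630461 323.19962155183066 [[0.563, -0.826, 0.007, -388.85], [-0.627, -0.433, -0.648, 252.541], [0.538, 0.36, -0.762, 814.176], [0.0, 0.0, 0.0, 1.0]]
```

View pics/top0.png

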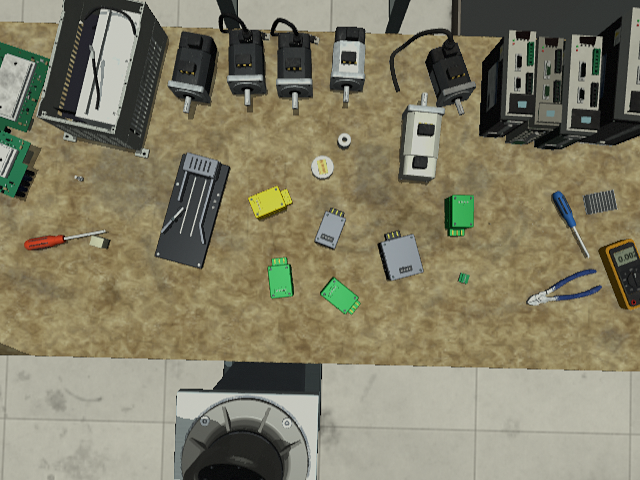

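View pics/scene0.png

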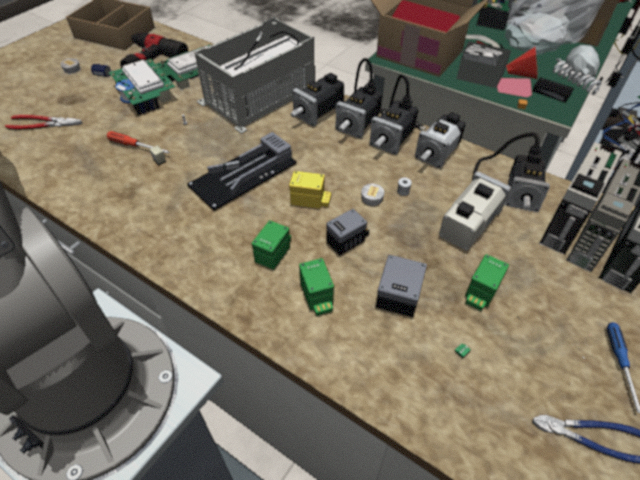

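The top view shows grey packs at (331,228), smaller, and (402,257), larger. Shapes in green at (280,279), (341,296) and (459,213), and yellow at (270,202), are decoys. The dock is at (192,210), with its hood at the top (203,165) and its open front at the bottom. The small grey pack fits the narrow pack, so I'll confirm it in an enlarged crop.

```bash
python3 - <<'E'
import cv2
im=cv2.imread('pics/top0.png')
a=cv2.resize(im[145:275,150:240],None,fx=4.4,fy=4.4,interpolation=cv2.INTER_CUBIC)
b=cv2.resize(im[195:290,300:430],None,fx=3,fy=3,interpolation=cv2.INTER_CUBIC)
b=cv2.copyMakeBorder(b,0,a.shape[0]-b.shape[0],0,0,cv2.BORDER_CONSTANT)
o=cv2.hconcat([a,b]);print(a.shape,o.shape);cv2.imwrite('pics/crop1.png',o)
E
```

```text
(572, 396, 3) (572, 786, 3)
```

View pics/crop1.png

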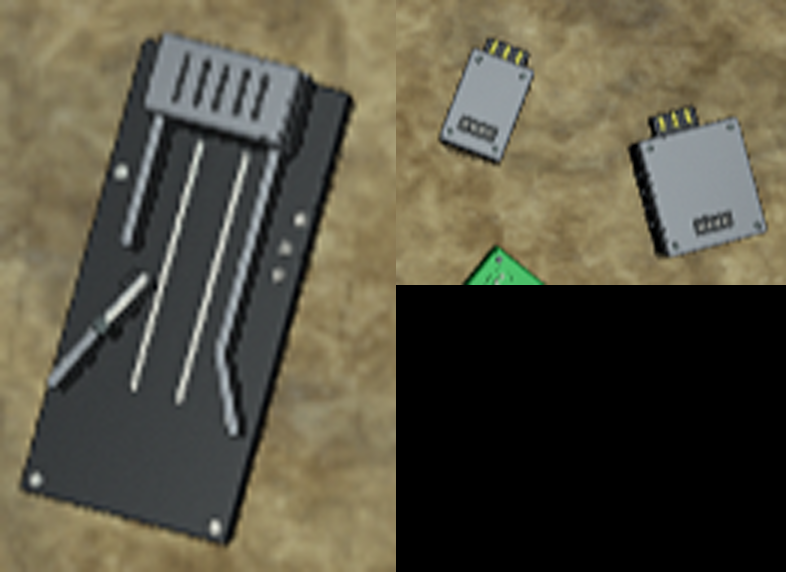

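The narrow pack is the small grey one: its tongue points up, and its top face spans about (317..346, 211..249). The dock's front corners are at about (155,256) and (202,268), and its rear right corner is at about (230,166).

```bash
cat > h.py <<'E'
import numpy as np, cv2
from scipy.optimize import least_squares
def unproj(info,px,z):
    T=np.array(info['camera_from_world']);R,t=T[:3,:3],T[:3,3];c=-R.T@t
    px=np.atleast_2d(px).astype(float)
    d=np.c_[(px[:,0]-info['cx'])/info['fx'],(px[:,1]-info['cy'])/info['fy'],np.ones(len(px))]@R
    z=np.broadcast_to(z,len(px));s=(z-c[2])/d[:,2]
    return c+d*s[:,None]
def fit(local,pts):
    """planar rigid fit world=Rz(a)local+t -> x,y,a, residuals"""
    L=np.array(local,float)[:,:2];P=np.array(pts)[:,:2]
    lc=L-L.mean(0);pc=P-P.mean(0)
    a=np.arctan2((lc[:,0]*pc[:,1]-lc[:,1]*pc[:,0]).sum(),(lc*pc).sum())
    R=np.array([[np.cos(a),-np.sin(a)],[np.sin(a),np.cos(a)]]);t=P.mean(0)-R@L.mean(0)
    return t,a,np.round(P-(L@R.T+t),1).tolist()
E
python3 - <<'E'
from h import *; from bench import camera_info
i=camera_info('top')
a=lambda p:(np.array(p)+.5)/4.4-.5+[150,145]
b=lambda p:(np.array(p)-[396,0]+.5)/3-.5+[300,195]
W=unproj(i,b([(472,47),(535,72),(498,162),(441,142)]),62)
print('narrow',fit([(35,24),(35,-24),(-35,-24),(-35,24)],W))
W=unproj(i,b([(631,143),(738,116),(766,230),(662,256)]),62)
print('wide',fit([(43,37),(43,-37),(-43,-37),(-43,37)],W))
W=unproj(i,a([(22,487),(228,540),(352,95)]),12)
print('dock',fit([(-140,55),(-140,-55),(100,-55)],W))
E
```

```text
narrow (array([ 517.42329142, -172.09057868]), np.float64(-0.32761862546003157), [[0.8, -0.0], [-0.4, 0.0], [1.0, 2.2], [-1.3, -2.3]])
wide (array([ 464.14783585, -325.1763261 ]), np.float64(0.27499896054891587), [[-1.9, 2.1], [-0.6, -2.6], [1.4, -1.0], [1.1, 1.5]])
dock (array([576.27492724, 130.58111791]), np.float64(-0.23654680898398825), [[0.5, -1.5], [2.3, 0.4], [-2.8, 1.1]])
```

```bash
python3 -m inch '{"rotation":[[0,0,0],[0,0,0],[0,0,0],[0,0,0],[0,0,0],[0,0,0],[0,0,0],[0,0,0],[0,0,0],[0,0,0]],"delta_pos":[[-30,-20,0],[-30,-20,0],[-30,-20,0],[-30,-20,0],[-30,-20,0],[-30,-20,0],[-30,-20,0],[-30,-20,0],[-30,-20,0],[-30,-20,0]],"fingers":[94,94,94,94,94,94,94,94,94,94]}'
cat > go.py <<'E'
import sys,numpy as np
from bench import readout
from scipy.spatial.transform import Rotation as Ro
s=readout.read_state();R=Ro.from_euler('xyz',s['ee_rot'])
x,y,z,yaw=map(float,sys.argv[1:5]);G=Ro.from_euler('xyz',[np.pi,0,yaw])
print('t',s['time_s'],'pos',np.round(s['eef_pos'],1),'tool shift',np.round(R.inv().apply(np.array([x,y,z])-s['eef_pos']),1),'rotvec',np.round((R.inv()*G).as_rotvec(),4),'F',np.round(s['wrist_force'],1),'op',round(s['opening'],1))
E
python3 go.py 530 170 230 2.8140
```

```text
time_s: 0.93
eef_pos: [450.3, 335.0, 230.4]
ee_rot: [-3.141, -0.0, 2.777]
wrist_force: [0.4, 0.1, 0.4]
opening: 93.7
gripper_force: 0.0
t 0.9333 pos [450.3 335.  230.4] tool shift [-133.3 -125.7    0.4] rotvec [-0.0002 -0.0002 -0.0372] F [0.4 0.1 0.4] op 93.7
```

```bash
python3 -m inch '{"rotation":[[0,0,-0.02],[0,0,-0.018],[0,0,0],[0,0,0],[0,0,0],[0,0,0]],"delta_pos":[[-27,-25,0],[-27,-25,0],[-27,-25,0],[-27,-25,0],[-25,-26,0],[0,0,0]],"fingers":[94,94,94,94,94,94]}'
python3 - <<'E'
from bench import readout, read_camera, camera_info
import cv2,pickle
i=camera_info('wrist');im=read_camera('wrist');cv2.imwrite('pics/w1.png',im);pickle.dump(i,open('w1.pkl','wb'))
E
python3 go.py 517 -172 230 2.8140
```

```text
time_s: 1.43
eef_pos: [535.8, 166.5, 230.5]
ee_rot: [-3.14, 0.002, 2.807]
wrist_force: [-1.3, 0.6, -0.7]
opening: 93.7
gripper_force: 0.0
t 1.4833 pos [534.6 169.8 230.4] tool shift [ -95.  -328.8    0.8] rotvec [-0.001   0.0005 -0.0051] F [-0.7 -0.1 -0. ] op 93.9
```

View pics/w1.png

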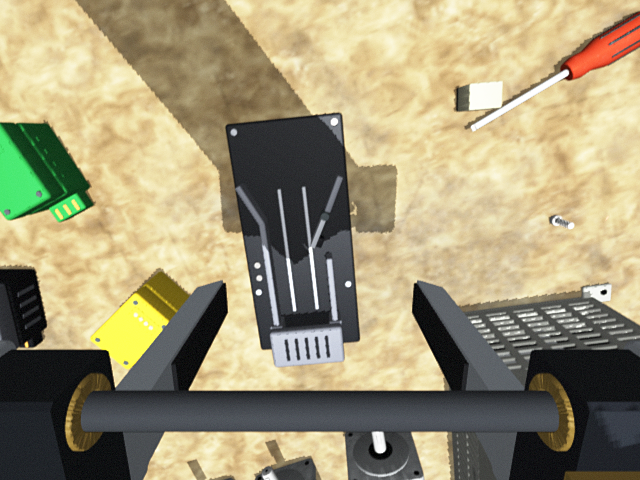

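The wrist view shows the dock clearly. Its deck corners are at about (226,126) and (340,113) at the front and (357,341) and (263,348) at the rear. The catch is on the right of the image around (325,215), and the hood is at (307,346). I'll refine the dock pose.

```bash
python3 - <<'E'
from h import *; import pickle
i=pickle.load(open('w1.pkl','rb'))
W=unproj(i,[(226,126),(341,113),(357,341),(263,348)],12)
L=[(-140,-55),(-140,55),(100,55),(100,-55)]
print('dock4',fit(L,W),'dock2',fit(L[:2],W[:2]),'dock3',fit(L[:3],W[:3]))
# check: predicted points in image for dock4
t,a,_=fit(L,W);T=np.array(i['camera_from_world'])
im=cv2.imread('pics/w1.png')
def pr(p):
    c,s=np.cos(a),np.sin(a);w=np.array([t[0]+c*p[0]-s*p[1],t[1]+s*p[0]+c*p[1],p[2],1]);q=T@w
    return (q[0]/q[2]*i['fx']+i['cx'],q[1]/q[2]*i['fy']+i['cy'])
for p in L: cv2.circle(im,tuple(int(round(v)) for v in pr((*p,12))),2,(0,0,255),-1)
for y in(-27,27): cv2.line(im,*[tuple(int(round(v)) for v in pr((x,y,32))) for x in(-48,60)],(0,255,255),1)
cv2.line(im,*[tuple(int(round(v)) for v in pr((60,y,47))) for y in(-27,27)],(255,0,255),1)
for p in[(-85,45,32),(-85,-45,32),(-48,30,32),(-18,15,32)]: cv2.circle(im,tuple(int(round(v)) for v in pr(p)),2,(0,255,0),-1)
cv2.imwrite('pics/w1c.png',cv2.resize(im[90:380,200:400],None,fx=2,fy=2))
E
```

```text
dock4 (array([572.83851415, 131.74325605]), np.float64(-0.23703654402561014), [[3.0, 0.7], [1.3, -1.8], [-2.3, -2.9], [-2.0, 4.0]]) dock2 (array([575.29220292, 132.48649606]), np.float64(-0.22757089156701257), [[0.3, 1.4], [-0.3, -1.4]]) dock3 (array([573.25253481, 130.01298231]), np.float64(-0.24446635297433733), [[2.7, 1.3], [0.3, -1.0], [-3.0, -0.3]])
```

View pics/w1c.png

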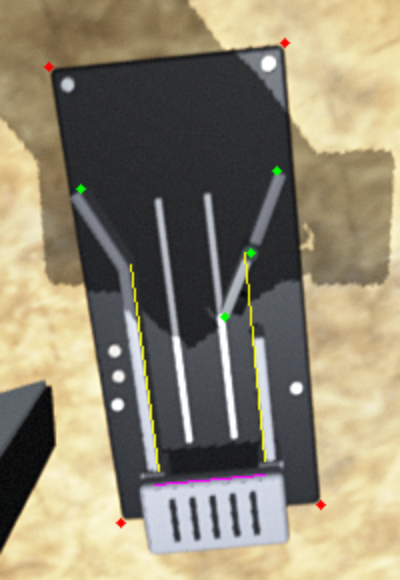

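```bash
python3 -m inch '{"rotation":[[0,0,-0.005],[0,0,0],[0,0,0],[0,0,0],[0,0,0],[0,0,0],[0,0,0],[0,0,0],[0,0,0],[0,0,0]],"delta_pos":[[-7,-33,0],[-7,-33,0],[-7,-33,0],[-7,-33,0],[-7,-33,0],[-7,-33,0],[-7,-33,0],[-7,-33,0],[0,0,0],[0,0,0]],"fingers":[94,94,94,94,94,94,94,94,94,94]}'
python3 - <<'E'
from bench import readout, read_camera, camera_info
import cv2,pickle
i=camera_info('wrist');im=read_camera('wrist');cv2.imwrite('pics/w2.png',im);pickle.dump(i,open('w2.pkl','wb'))
E
python3 go.py 517 -172 230 2.8140
```

```text
time_s: 2.32
eef_pos: [502.5, -95.2, 230.4]
ee_rot: [-3.142, -0.0, 2.817]
wrist_force: [0.6, 0.2, 0.7]
opening: 93.6
gripper_force: 0.0
t 2.3667 pos [502.8 -93.8 230.3] tool shift [-38.2 -69.6   0.3] rotvec [ 0.0002 -0.0004  0.0056] F [0.3 0.8 0.2] op 94.1
```

View pics/w2.png

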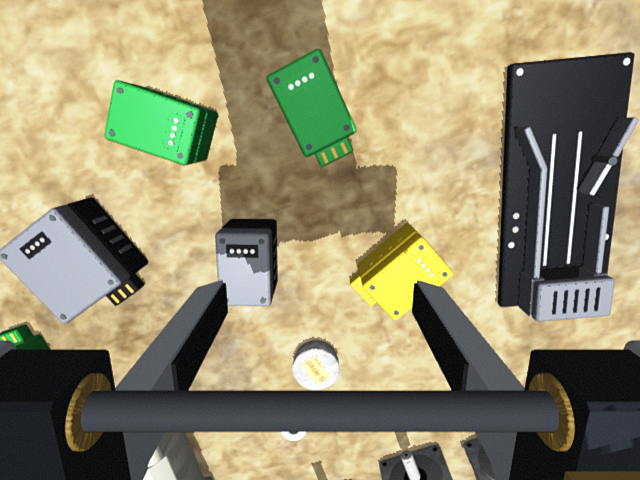

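In the wrist view the narrow pack's top corners are about (217,236), (270,234) and (271,306). The pack is nearly parallel to the tool. The dock overlay agrees to about 2 mm.

```bash
python3 - <<'E'
from h import *; import pickle
i=pickle.load(open('w2.pkl','rb'))
W=unproj(i,[(217,236),(270,234),(271,306)],62)
print(fit([(-35,-24),(-35,24),(35,24)],W))
W=unproj(i,[(508,66),(633,54)],12)
print(fit([(-140,-55),(-140,55)],W))
E
python3 go.py 517 -172 130 2.8140
```

```text
(array([ 519.04430614, -171.59147798]), np.float64(-0.33019176422277613), [[2.4, 0.9], [-0.2, -0.2], [-2.2, -0.7]])
(array([575.31408446, 127.78035124]), np.float64(-0.23499931362878293), [[0.1, 0.3], [-0.1, -0.3]])
t 2.3667 pos [502.8 -93.8 230.3] tool shift [-38.3 -69.7 100.3] rotvec [ 0.0002 -0.0004  0.0056] F [0.3 0.8 0.2] op 94.1
```

```bash
python3 -m inch '{"rotation":[[0,0,0.004],[0,0,0],[0,0,0],[0,0,0],[0,0,0],[0,0,0],[0,0,0],[0,0,0]],"delta_pos":[[-13,-23,0],[-13,-23,0],[-13,-23,0],[0,0,30],[0,0,30],[0,0,30],[0,0,20],[0,0,0]],"fingers":[94,94,94,94,94,94,94,94]}'
python3 go.py 518 -172 54 2.8130
```

```text
time_s: 3.03
eef_pos: [516.2, -169.7, 116.7]
ee_rot: [-3.141, -0.006, 2.818]
wrist_force: [-1.5, -0.8, -0.4]
opening: 93.8
gripper_force: 0.0
t 3.0333 pos [ 516.2 -169.7  116.7] tool shift [-2.8 -1.5 62.6] rotvec [-0.0009 -0.006   0.0054] F [-1.5 -0.8 -0.4] op 93.8
```

```bash
python3 -m inch '{"rotation":[[0,0,0],[0,0,0],[0,0,0],[0,0,0],[0,0,0],[0,0,0],[0,0,0],[0,0,0],[0,0,0],[0,0,0]],"delta_pos":[[-2,-1.5,16],[0,0,20],[0,0,18],[0,0,0],[0,0,0],[0,0,0],[0,0,0],[0,0,0],[0,0,0],[0,0,0]],"fingers":[94,94,94,94,40,40,40,40,40,40]}' 35
python3 go.py 518 -172 54 2.8130
```

```text
time_s: 3.87
eef_pos: [519.5, -174.3, 67.0]
ee_rot: [3.141, 0.001, 2.816]
wrist_force: [0.9, 0.6, -0.8]
opening: 57.6
gripper_force: 0.0
t 3.8667 pos [ 519.5 -174.3   67. ] tool shift [ 2.1  1.7 13. ] rotvec [0.0002 0.0007 0.0028] F [ 0.9  0.6 -0.8] op 57.6
```

```bash
python3 -m inch '{"rotation":[[0,0,0],[0,0,0],[0,0,0],[0,0,0],[0,0,0],[0,0,0],[0,0,0],[0,0,0],[0,0,0],[0,0,0]],"delta_pos":[[1,1,6],[1,0.7,6],[0,0,0],[0,0,0],[0,0,0],[0,0,0],[0,0,0],[0,0,0],[0,0,0],[0,0,0]],"fingers":[70,70,66,40,40,40,40,40,40,40]}' 35
python3 go.py 518 -172 54 2.8130
```

```text
time_s: 4.7
eef_pos: [517.9, -172.2, 54.5]
ee_rot: [-3.141, 0.0, 2.816]
wrist_force: [0.5, -0.7, -0.6]
opening: 47.7
gripper_force: 35.0
t 4.7 pos [ 517.9 -172.2   54.5] tool shift [-0.   0.3  0.5] rotvec [-0.0001  0.0001  0.0026] F [ 0.5 -0.7 -0.6] op 47.7
```

```bash
python3 -m inch '{"rotation":[[0,0,0],[0,0,0],[0,0,0],[0,0,0],[0,0,0],[0,0,0]],"delta_pos":[[0,0,-10],[0,0,-20],[0,0,-25],[0,0,-25],[0,0,-15],[0,0,0]],"fingers":[40,40,40,40,40,40]}'
python3 go.py 458 159 140 2.905
```

```text
time_s: 5.2
eef_pos: [519.2, -172.5, 152.9]
ee_rot: [3.14, 0.004, 2.816]
wrist_force: [0.1, 0.4, -3.9]
opening: 47.7
gripper_force: 35.0
t 5.2 pos [ 519.2 -172.5  152.9] tool shift [164.2 294.4  12.6] rotvec [ 0.0011  0.0043 -0.0895] F [ 0.1  0.4 -3.9] op 47.7
```

```bash
python3 -m inch '{"rotation":[[0,0,0],[0,0,0],[0,0,0],[0,0,0],[0,0,0],[0,0,0],[0,0,0],[0,0,0],[0,0,0],[0,0,0]],"delta_pos":[[10,18,0],[16,28,0],[17,31,0],[17,31,0],[17,31,0],[17,31,0],[17,31,0],[17,31,0],[17,31,0],[8,15,0]],"fingers":[40,40,40,40,40,40,40,40,40,40]}'
python3 go.py 458 159 140 2.905
```

```text
time_s: 6.03
eef_pos: [460.3, 144.3, 148.9]
ee_rot: [3.141, -0.001, 2.819]
wrist_force: [0.3, 0.2, -3.5]
opening: 47.7
gripper_force: 35.0
t 6.0333 pos [460.3 144.3 148.9] tool shift [ 6.8 13.2  8.9] rotvec [ 0.0002 -0.0013 -0.0855] F [ 0.3  0.2 -3.5] op 47.7
```

```bash
python3 -m inch '{"rotation":[[0,0,-0.043],[0,0,-0.043],[0,0,0],[0,0,0],[0,0,0],[0,0,0],[0,0,0]],"delta_pos":[[3,6,0],[3,6,10],[0,0,20],[0,0,20],[0,0,4],[0,0,0],[0,0,0]],"fingers":[40,40,40,40,40,40,40]}'
python3 - <<'E'
from bench import readout, read_camera, camera_info
import cv2,pickle
i=camera_info('wrist');im=read_camera('wrist');cv2.imwrite('pics/w3.png',im);pickle.dump(i,open('w3.pkl','wb'))
E
python3 go.py 458 159 66.5 2.905
```

```text
time_s: 6.62
eef_pos: [459.7, 153.3, 95.7]
ee_rot: [-3.141, -0.0, 2.901]
wrist_force: [0.4, 0.4, -3.1]
opening: 47.8
gripper_force: 35.0
t 6.6667 pos [460.1 153.4  96.1] tool shift [ 3.4  4.9 29.6] rotvec [ 0.0002  0.0003 -0.0036] F [ 1.4  0.1 -3.5] op 47.6
```

View pics/w3.png

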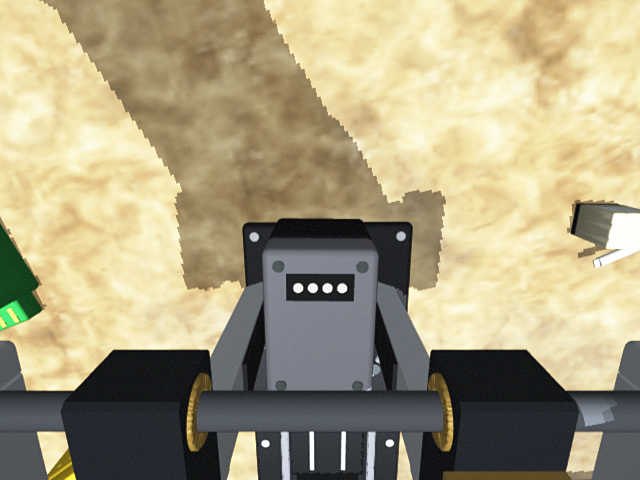

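The pack hangs straight over the apron, its top edge centred at about column 321. The dock's front corners are at (243,223) and (412,222).

```bash
python3 - <<'E'
from h import *; import pickle
i=pickle.load(open('w3.pkl','rb'))
# front corners of deck, deck screws; pack rear top corners (top z=95.9-54.5+62)
W=unproj(i,[(243,223),(412,222)],12)
t,a,r=fit([(-140,-55),(-140,55)],W);print(t,a,r)
P=unproj(i,[(263,239),(378,239)],103.5);print(P)
R=np.array([[np.cos(.237),-np.sin(.237)],[np.sin(.237),np.cos(.237)]])
print('pack rear corners in dock', (P[:,:2]-t)@R.T, 'tcp in dock',R@(np.array([460.1,153.4])-t))
E
```

```text
[572.75841965 131.49668237] -0.2336192748035383 [[0.3, 1.4], [-0.3, -1.4]]
[[415.90459621 140.93552218 103.5       ]
 [426.6873078  185.07182025 103.5       ]]
pack rear corners in dock [[-154.68536517  -27.65233129]
 [-154.56671901   17.78185848]] tcp in dock [-114.65187247   -5.15974617]
```

```bash
python3 -m inch '{"rotation":[[0,0,-0.003],[0,0,0],[0,0,0],[0,0,0],[0,0,0],[0,0,0],[0,0,0],[0,0,0]],"delta_pos":[[2.5,2.6,0],[2,2.5,6],[0,0,8],[0,0,6],[0,0,4],[0,0,3],[0,0,1.5],[0,0,0]],"fingers":[40,40,40,40,40,40,40,40]}'
python3 go.py 458 159 66.5 2.905
```

```text
time_s: 7.33
eef_pos: [456.6, 159.3, 66.8]
ee_rot: [-3.141, -0.0, 2.904]
wrist_force: [-0.1, -0.5, -3.3]
opening: 47.7
gripper_force: 35.0
t 7.3333 pos [456.6 159.3  66.8] tool shift [-1.4  0.1  0.3] rotvec [-0.0004 -0.0004 -0.0006] F [-0.1 -0.5 -3.3] op 47.7
```

```bash
python3 -m inch '{"rotation":[[0,0,0],[0,0,0],[0,0,0],[0,0,0],[0,0,0],[0,0,0],[0,0,0]],"delta_pos":[[0,0,0.5],[-5,0,0],[-8,0,0],[-8,0,0],[-8,0,0],[-8,0,0],[0,0,0]],"fingers":[40,40,40,40,40,40,40]}'
python3 go.py 597.6 125.6 66.5 2.905
```

```text
time_s: 7.92
eef_pos: [494.5, 150.2, 66.5]
ee_rot: [3.141, 0.001, 2.904]
wrist_force: [0.1, -0.4, -3.4]
opening: 47.8
gripper_force: 35.0
t 7.9167 pos [494.5 150.2  66.5] tool shift [-106.     0.4    0.2] rotvec [ 0.0001  0.0011 -0.0015] F [ 0.1 -0.4 -3.4] op 47.8
```

```bash
python3 -m inch '{"rotation":[[0,0,0],[0,0,0],[0,0,0],[0,0,0],[0,0,0]],"delta_pos":[[-4,0,0.3],[-5,0,0],[-5,0,0],[-5,0,0],[0,0,0]],"fingers":[40,40,40,40,40]}'
python3 go.py 597.6 125.6 66.5 2.905
```

```text
time_s: 8.33
eef_pos: [509.2, 146.5, 66.5]
ee_rot: [-3.141, -0.004, 2.905]
wrist_force: [-19.0, 0.5, 27.0]
opening: 47.8
gripper_force: 35.0
t 8.3333 pos [509.2 146.5  66.5] tool shift [-90.9   0.4  -0.4] rotvec [-0.0009 -0.0043  0.    ] F [-19.    0.5  27. ] op 47.8
```

```bash
python3 -m inch '{"rotation":[[0,0,0],[0,0,0]],"delta_pos":[[0,0,-0.5],[0,0,0]],"fingers":[40,40]}'
python3 go.py 597.6 125.6 66.5 2.905
python3 - <<'E'
from bench import readout, read_camera, camera_info
import cv2,pickle
i=camera_info('wrist');im=read_camera('wrist');t=read_camera('top')
cv2.imwrite('pics/w4.png',cv2.hconcat([cv2.resize(im[180:480,180:460],None,fx=1.4,fy=1.4),cv2.resize(t[140:280,150:270],(360,420),interpolation=cv2.INTER_CUBIC)]))
E
```

```text
time_s: 8.5
eef_pos: [509.5, 146.0, 66.5]
ee_rot: [-3.14, -0.003, 2.905]
wrist_force: [-10.3, -2.5, 10.3]
opening: 48.0
gripper_force: 35.0
t 8.5 pos [509.5 146.   66.5] tool shift [-90.4   0.8  -0.2] rotvec [-0.0012 -0.0028 -0.0002] F [-10.3  -2.5  10.3] op 48.0
```

View pics/w4.png

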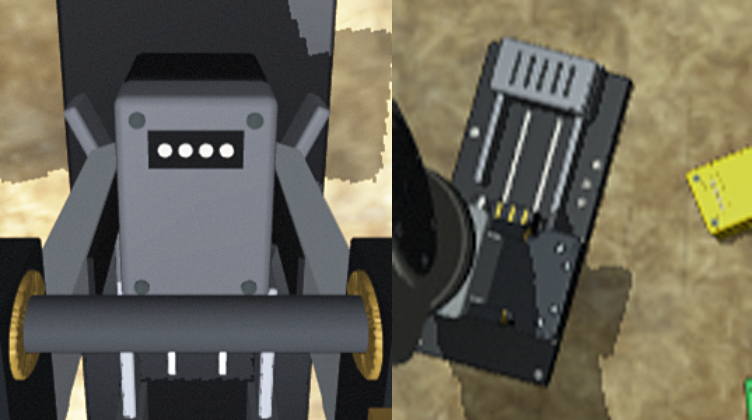

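The pack sits centred between the flared walls, with its tongue in the bay near the catch. The force was the arm pressing on the deck, so I'll continue with less down-preload.

```bash
python3 -m inch '{"rotation":[[0,0,0],[0,0,0],[0,0,0],[0,0,0]],"delta_pos":[[-2,0,-0.4],[-4,0,0],[-4,0,0],[0,0,0]],"fingers":[40,40,40,40]}'
python3 go.py 597.6 125.6 66.5 2.905
```

```text
time_s: 8.93
eef_pos: [520.3, 143.1, 66.7]
ee_rot: [-3.14, -0.001, 2.904]
wrist_force: [-2.0, -3.8, -3.7]
opening: 47.7
gripper_force: 35.0
t 8.9333 pos [520.3 143.1  66.7] tool shift [-79.3   1.2   0. ] rotvec [-0.0015 -0.0014 -0.0009] F [-2.  -3.8 -3.7] op 47.7
```

```bash
python3 -m inch '{"rotation":[[0,0,0],[0,0,0],[0,0,0],[0,0,0],[0,0,0],[0,0,0],[0,0,0],[0,0,0]],"delta_pos":[[-4,0.5,0],[-5,0.3,0],[-5,0,0],[-5,0,0],[-5,0,0],[-5,0,0],[-5,0,0],[0,0,0]],"fingers":[40,40,40,40,40,40,40,40]}'
python3 go.py 597.6 125.6 66.5 2.905
```

```text
time_s: 9.6
eef_pos: [555.2, 136.3, 67.1]
ee_rot: [-3.141, 0.001, 2.904]
wrist_force: [1.6, -5.5, -4.7]
opening: 47.6
gripper_force: 35.0
t 9.6 pos [555.2 136.3  67.1] tool shift [-43.8  -0.4   0.6] rotvec [-0.0001  0.0009 -0.0009] F [ 1.6 -5.5 -4.7] op 47.6
```

```bash
python3 -m inch '{"rotation":[[0,0,0],[0,0,0],[0,0,0],[0,0,0],[0,0,0],[0,0,0],[0,0,0],[0,0,0],[0,0,0]],"delta_pos":[[-5,0,0.3],[-5,0,0],[-5,0,0],[-5,0,0],[-5,0,0],[-5,0,0],[-5,0,0],[-3,0,0],[0,0,0]],"fingers":[40,40,40,40,40,40,40,40,40]}'
python3 go.py 597.6 125.6 66.5 2.905
```

```text
time_s: 10.35
eef_pos: [591.9, 127.5, 66.8]
ee_rot: [-3.142, 0.001, 2.904]
wrist_force: [-0.3, -6.0, -4.0]
opening: 47.9
gripper_force: 35.0
t 10.35 pos [591.9 127.5  66.8] tool shift [-5.9 -0.5  0.3] rotvec [-0.      0.001  -0.0007] F [-0.3 -6.  -4. ] op 47.9
```

Now small steps until contact with the stop.

```bash
python3 -m inch '{"rotation":[[0,0,0],[0,0,0],[0,0,0],[0,0,0]],"delta_pos":[[-2,0,0],[-2,0,0],[-2,0,0],[0,0,0]],"fingers":[40,40,40,40]}'
python3 go.py 597.6 125.6 66.5 2.905
```

```text
time_s: 10.68
eef_pos: [597.5, 127.0, 67.0]
ee_rot: [3.141, 0.001, 2.905]
wrist_force: [-1.3, 0.1, -3.2]
opening: 47.5
gripper_force: 35.0
t 10.6833 pos [597.5 127.   67. ] tool shift [-0.4 -1.4  0.5] rotvec [ 0.0009  0.0009 -0.0001] F [-1.3  0.1 -3.2] op 47.5
```

The side force dropped from 6 N to 0, so the catch has clicked. I'll push on to the stop.

```bash
python3 -m inch '{"rotation":[[0,0,0],[0,0,0],[0,0,0],[0,0,0]],"delta_pos":[[-1,0,0.2],[-1,0,0],[-1,0,0],[0,0,0]],"fingers":[40,40,40,40]}'
python3 go.py 597.6 125.6 66.5 2.905
```

```text
time_s: 11.02
eef_pos: [598.5, 126.4, 66.6]
ee_rot: [-3.141, -0.002, 2.906]
wrist_force: [-8.0, 2.5, 3.8]
opening: 47.9
gripper_force: 35.0
t 11.0167 pos [598.5 126.4  66.6] tool shift [ 0.7 -1.   0.1] rotvec [-0.0001 -0.0025  0.0005] F [-8.   2.5  3.8] op 47.9
```

Home against the stop (−8 N). Release and retreat straight up.

```bash
python3 -m inch '{"rotation":[[0,0,0],[0,0,0],[0,0,0],[0,0,0],[0,0,0],[0,0,0],[0,0,0],[0,0,0],[0,0,0],[0,0,0]],"delta_pos":[[0,0,0],[0,0,0],[0,0,0],[0,0,0],[0,0,-10],[0,0,-25],[0,0,-30],[0,0,-30],[0,0,-30],[0,0,0]],"fingers":[60,80,80,80,80,80,80,80,80,80]}'
python3 -m inch '{"rotation":[[0,0,0],[0,0,0],[0,0,0],[0,0,0],[0,0,0]],"delta_pos":[[30,0,-10],[30,0,-10],[30,0,0],[15,0,0],[0,0,0]],"fingers":[80,80,80,80,80]}'
python3 - <<'E'
from bench import read_camera
import cv2
im=read_camera('wrist');t=read_camera('scene')
cv2.imwrite('pics/w5.png',cv2.hconcat([im[60:480,180:460],cv2.resize(t[110:250,170:295],(375,420),interpolation=cv2.INTER_CUBIC)]))
E
```

```text
time_s: 11.85
eef_pos: [602.3, 126.0, 198.2]
ee_rot: [3.137, 0.007, 2.904]
wrist_force: [1.0, 0.4, -0.2]
opening: 79.9
gripper_force: 0.0
time_s: 12.27
eef_pos: [495.1, 151.4, 212.5]
ee_rot: [3.14, -0.0, 2.907]
wrist_force: [1.1, 0.2, 0.2]
opening: 80.2
gripper_force: 0.0
```

View pics/w5.png

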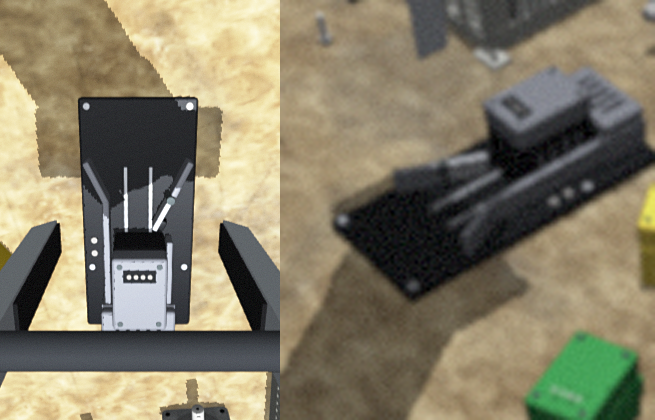

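The pack sits flat against the hood at (140,295). The catch leaf at (165,212) is sprung in behind its rear face, and the gripper is clear.

```bash
python3 -c "
from bench import job; print(job.hand_in())"
```

```text
the job is handed in; nothing more can be done
None
```

I slid the narrow pack fully home in the dock, the catch clicked in behind it and I let go; the wide pack was left untouched, and I handed the job in about 12 s into the 43 s limit (hand-in returned no verdict).

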